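# Click the battery pack into the bench charger

### The job

Put the long battery pack on charge: tilt it to slip its tongue under the lip at the low end of the charger's sloping bay, slide it gently home until it just touches (the tongue is thin), then press the other end down, without forcing it, until the spring catch snaps over its ledge and the pack stays flush in the bay by itself. Leave the short pack, the tape measure and the box cutter where they are.

Things in the scene. Friction and masses are not known exactly. Their poses are not given: they have to be found in the camera images.
- pack: Long black battery pack, 0.28 kg, lying on its underside. Origin: centre of the main block's underside; x runs toe to tail, z up. Block x -60 to +52, y +-27, z 0 to 26 mm. Toe: tongue 36 wide, x -74 to -60, z 2 to 10. Tail: ledge of full width, x 52 to 60, z 0 to 18. Grip it across the 54 mm width. At the start the toe points roughly to the robot.
- pack_tongue (a point): Middle of the end face of the pack's tongue: 74 mm from the pack's origin along its -x, 6 mm above its underside. Low end, lip: the lip is 6 mm deep and 12 mm above the floor, its edge 4 mm high, then sloping back to the rim. The tongue passes under it with the pack's tail raised 15 to 20 degrees off the bay floor and slides on till it meets the toe block; lying flat it cannot get in.
- charger: Grey wedge-shaped charger screwed to the bench, 238 mm long (x -122 to 116), 96 wide (y); its low end (32 mm high) is to the robot's side (-x), the high end is 90 mm. Origin: on the bench, z up. Screw ears 5 mm high reach to y = +-67 at x = 30.
- bay: Recess in the charger's top. Origin: on its floor, 36 mm over the charger's origin. x runs up the slope (15 degrees, away from the robot), z square out of the floor. Side walls y = +-29 mm (pack 2 mm loose each side), 26 high, bevelled wider at the top 4 mm. In it an adapter (toe block with lip, tail block with catch) is screwed fast anywhere within 15 mm up or down the slope of the middle.
- bay_mouth (a point): Centre of the bay at rim level, 26 mm above its floor: the seated pack's top is level with this. With the adapter in its middle position the toe block's face is at bay x = -76, the lip's edge at -70, the tail block's face at +62, the catch's nose at +55; all shift together with the adapter, whose place is not reported: feel for it. Seated, the pack has 2 mm play each way along x.
- catch (a joint): Slide of the spring catch in the tail block, m: 0 = shut, grows as it is pushed back up the slope, to 0.009. Black wedge 24 mm wide: nose 19 to 21 mm above the floor, face slanting up and 5 mm back to z = 28, top at 30. A hooked pack let go rests with its tail on this face, 8 to 11 degrees up. Pressing the tail down (15 to 25 N, against catch and sprung floor contacts) snaps it over the ledge.
- short_pack: Another tool's battery pack, black, 88 x 66 x 46 mm, no tongue; it does not fit, leave it. Origin: centre of its underside.
- tape_measure: Tape measure standing on the bench at the far right, 41 x 83 x 62 mm; leave it. Origin: centre of its underside.
- box_cutter: Box cutter lying on the bench at the near right, 29 x 150 x 20 mm; leave it. Origin: centre of its underside.

How it is judged:
By the outcome, as a careful person would: the job done as asked, in the order asked, and still so for the second after the job is handed in, with the robot touching nothing.
It also fails if it takes over 54 s, if anything falls off the work surface, if the arm or the gripper's body presses on something with over 40 N, if the wrist force passes 120 N, or if a joint passes its speed limit or range.

### The arm

A 7-joint arm with a two-finger parallel gripper is mounted at the origin on a cart in front of the work surface, level with it; the furniture and walls round the work are solid. World frame = base frame: x ahead of the robot, y to its left, z up, the work surface at z = 0. Lengths are in m, angles in degrees, forces in N, time in s.
With the tool pointing down it reaches from about 0.425 to 0.875 m from the base axis. Payload 8.4 kg.
Tool frame: the origin (TCP) lies between the finger pads; the fingertips stand 8 mm ahead of it and the grasp point (between the pads) lies 11 mm behind it (bot.tips_ahead is the z of the fingertips in the tool frame, in m); z points along the fingers, y is the line along which they close (so a half turn about z gives the same grasp; the last joint's range is limited). The gripper opens to 87 mm and grips with 3 to 60 N. Pads are 19 mm wide; open, the fingers measure 117 mm over their backs; the gripper's body (75 mm by 190 mm) begins 51 mm behind the grasp point.
Start: joints at [63.358, 19.091, 2.286, 83.961, -0.768, 76.965, -3.352], TCP at [0.232, -0.607, 0.231] pointing down, gripper open.
Joint ranges: [-147.57, 147.57], [-21.85, 119.76], [-74.77, 79.35], [14.55, 137.4], [-85.83, 265.84], [4.83, 119.75], [-152.11, 152.11]. Speed limits (degrees/s): [127.2, 127.2, 159.86, 159.86, 180, 180, 180].

### API

Orientations are given as [roll, pitch, yaw] about the fixed x, y, z axes, in that order (R = Rz(yaw) Ry(pitch) Rx(roll)).
In Python, from workcell import bot gives the robot as it stands.
- The arm moves only by the shell command python3 -m jog 'ROWS'. ROWS is JSON, a list that holds one entry, the list of rows, each a list of 7 numbers: the shift along the tool's x, y, z in cm, then the turn, a rotation vector about the tool's x, y, z in rad, then the gripper's target within -1 to 1 (fully open at 1, half-way at 0, shut at -1). In form: [[[dx, dy, dz, ax, ay, az, hand], ...]]. A call has exactly 10 rows; each row is the pose to reach, as a shift and turn from the pose commanded when the call began, along the tool's axes at that moment; what a row does not reach only later rows make up. A row lasts 1/10 s, in which the tool goes at most 50 mm and 8.59 degrees, less where a joint would pass 70% of its speed; a pose out of reach is approached as far as the arm can. A call with a gripper value outside its range is refused whole. The fingers move at their own pace and stop on an object; the grip force is fixed at half the most. Time passes only in rows, so rows that repeat a pose let the fingers close, or fill a call up. It gives the time, the measured TCP pose, the force, the opening and the grip force at its end, in the units of the state.
- bot.state(): the state, without advancing time (a new reading comes with each control period).
- bot.snapshot(name): name is "scene" or "top"; returns a dict with "image" (400x640x3 uint8, red, green, blue), "z_map" (400x640 float32, m along the optical axis (not along the pixel's ray), 0 where there is no reading), "fx", "fy", "cx", "cy" (pixels), "eye" and "rotation" of the camera in the world. Camera axes: x right, y down, z forward; pixel columns grow to the right and rows downward; lengths in m; the calibration is good to about 2 mm. A picture is of the moment at which its call begins.
- bot.hand_in(): hands the job in; it is judged then, once.
The state is a dict: "t": time; "joint_positions": joint angles; "joint_vel": joint speeds; "effort": joint torques, N m; "position": TCP position; "eef_rot": TCP orientation; "wrist_force": force on the tool from outside, world axes, zero at the start; "ft_torque": the same for the moment, N m; "gripper_width": finger opening in m; "grasp_force": force on a finger pad.
Only numpy, scipy, OpenCV 4.12 (cv2) and the standard library are available. Lean on these libraries where they do the work, as an engineer would, in place of code of your own. Each camera call takes 0.05 s, during which the arm holds its last target. There are 200 camera calls.

## Working session

There is one attempt and no reset: what is moved stays moved. The work goes in short steps, Python scripts to look and compute and a shell command to move; the robot and the scene stay as the last step left them, time stands still between calls to the robot, and variables do not carry over. Pictures are saved under pics/ and viewed, at most 10 in all, crops included, and the job is handed in when it is done.

```bash
ls; mkdir -p pics; cat > h.py <<'E'
import numpy as np, cv2
from workcell import bot
from scipy.spatial.transform import Rotation as R
def snap(n,f):
    s=bot.snapshot(n); cv2.imwrite('pics/'+f+'.png',s['image'][:,:,::-1]); np.savez('pics/'+f+'.npz',**s); return s
def pts(s):
    z=np.asarray(s['z_map'],float); v,u=np.mgrid[0:400,0:640]
    p=np.stack([(u-s['cx'])/s['fx']*z,(v-s['cy'])/s['fy']*z,z],-1)
    return p@np.array(s['rotation']).T+np.array(s['eye'])
def load(f): return dict(np.load('pics/'+f+'.npz'))
E
python3 - <<'E'
from h import *
for n in('scene','top'):
    s=snap(n,n+'0'); print(n,s['eye'],np.round(s['rotation'],3).tolist(),s['fx'])
    P=pts(s); print(P[200,320])
print(bot.state())
a=cv2.imread('pics/scene0.png');b=cv2.imread('pics/top0.png')
E
```

```text
pics
scene [-0.48810893  0.63335869  0.69261909] [-115.833, -0.789, -124.536] 519.3393328823959Traceback (most recent call last):
  File "<stdin>", line 4, in <module>
  File "h.py", line 9, in pts
    return p@np.array(s['rotation']).T+np.array(s['eye'])
           ~~~~~~~~~~~~~~~~~~~~~~~~~~~^~~~~~~~~~~~~~~~~~~
ValueError: operands could not be broadcast together with shapes (400,640) (3,)
```

```bash
sed -i "s/p@np.array(s\['rotation'\]).T/p@R.from_euler('xyz',s['rotation'],degrees=True).as_matrix().T/" h.py
python3 - <<'E'
from h import *
for n in('scene','top'):
    s=snap(n,n+'0'); print(n,s['eye'],s['rotation'],s['fx'])
    P=pts(s); print(P[200,320],P[350,200])
print(bot.state())
E
```

```text
scene [-0.48810893  0.63335869  0.69261909] [-115.83251416   -0.78933845 -124.53552344] 519.3393328823959
[ 7.07372718e-01 -1.96081010e-01 -7.31586524e-05] [0.27683881 0.37810274 0.00161648]
top [ 0.41718699 -0.08058197  1.50649022] [-173.71686629   -0.3683642   -88.56151249] 519.5365608209127
[ 0.55160797 -0.08229339 -0.01073205] [-0.05282404  0.43070251 -0.86042602]
{'t': 0.15, 'joint_positions': array([63.36016627, 19.12233123,  2.28652115, 83.99748047, -0.76690675,
       76.96402766, -3.35393452]), 'joint_vel': array([ 0.00461056, -0.15120314, -0.03292428, -0.22792893,  0.06835036,
       -0.02978091,  0.08494156]), 'effort': array([ 3.51935640e-03, -6.56840587e+01,  1.33753661e+00, -4.04111588e+01,
       -5.96839143e-02,  4.18122963e-02,  1.35745809e-04]), 'position': array([ 0.23231331, -0.606713  ,  0.22988206]), 'eef_rot': array([-1.79931650e+02,  5.93031903e-03,  2.09515350e+01]), 'wrist_force': array([ 0.00779913,  1.11009953, -0.13736552]), 'ft_torque': array([-0.06592064,  0.00314624, -0.02762576]), 'grasp_force': 0.0, 'gripper_width': 0.08698130508190989}
```

View pics/scene0.png

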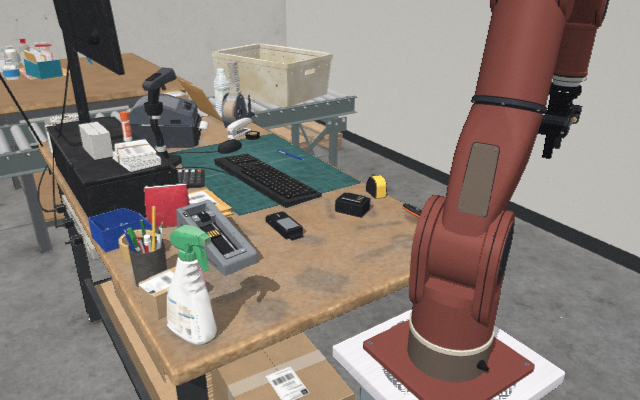

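View pics/top0.png

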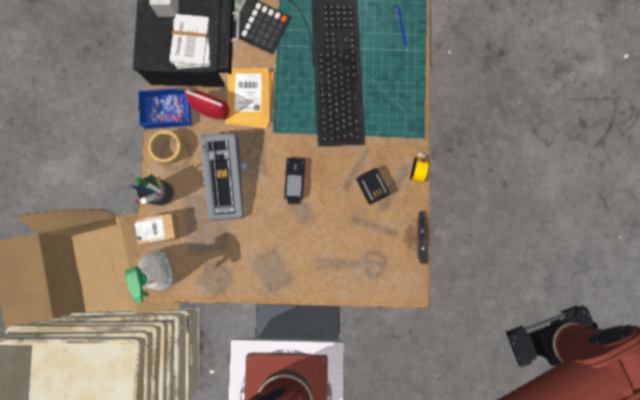

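```bash
python3 - <<'E'
from h import *
a=load('top0')['image'][120:235,190:400,::-1]; b=load('scene0')['image'][170:280,160:400,::-1]
a=cv2.resize(a,None,fx=3.3,fy=3.3,interpolation=2)[:,:690]; b=cv2.resize(b,None,fx=2.875,fy=2.875,interpolation=2)
a=a[:290]; 
a=load('top0')['image'][125:225,190:320,::-1]; a=cv2.resize(a,None,fx=6,fy=6,interpolation=2)
b=load('scene0')['image'][190:280,165:315,::-1]; b=cv2.resize(b,None,fx=5.2,fy=5.2,interpolation=2)
cv2.imwrite('pics/ca.png',a);cv2.imwrite('pics/cb.png',b)
for n in('top0','scene0'):
    P=pts(load(n))
    m=(P[...,0]>.38)&(P[...,0]<.8)&(P[...,1]<.1)&(P[...,1]>-.25)&(abs(P[...,2])<.012)
    q=P[m]; c=np.linalg.lstsq(np.c_[q[:,:2],np.ones(len(q))],q[:,2],rcond=None)[0]; print(n,c,len(q),np.std(q[:,2]-np.c_[q[:,:2],np.ones(len(q))]@c))
    for lo,hi in((-.05,.08),):
        m=(P[...,0]>.4)&(P[...,0]<.8)&(P[...,1]>-.1)&(P[...,1]<.07)&(P[...,2]>.012)&(P[...,2]<.05)
        q=P[m]; print('pack',len(q),q.min(0),q.max(0),np.median(q,0))
        print(cv2.minAreaRect(q[:,:2].astype(np.float32)*1000))
E
```

```text
top0 [ 4.08478372e-03  1.06593265e-05 -2.42634032e-03] 14390 0.00349985561050591
pack 1155 [ 0.53819737 -0.09999686  0.01205872] [0.79994644 0.02188674 0.04000914] [ 0.63854452 -0.01880944  0.02581805]
((669.4500122070312, -38.8343391418457), (116.56392669677734, 264.8533020019531), 88.04591369628906)
scene0 [ 0.00466896 -0.00090199 -0.00114032] 7904 0.0021550816547226057
pack 797 [ 0.53958228 -0.09965681  0.01200856] [0.7987292  0.06975409 0.03558994] [ 0.62582951 -0.01558424  0.02621934]
((668.4551391601562, -29.44928741455078), (248.0833282470703, 169.19728088378906), 7.0601959228515625)
```

View pics/ca.png

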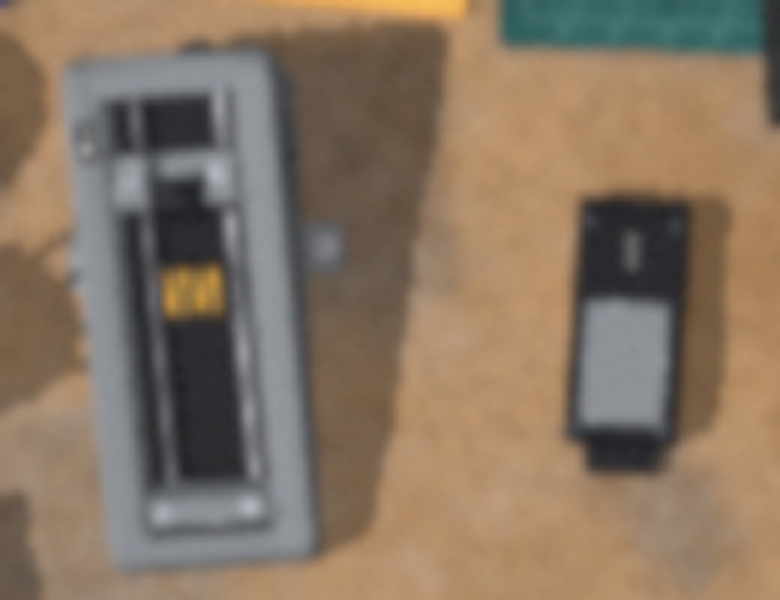

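View pics/cb.png

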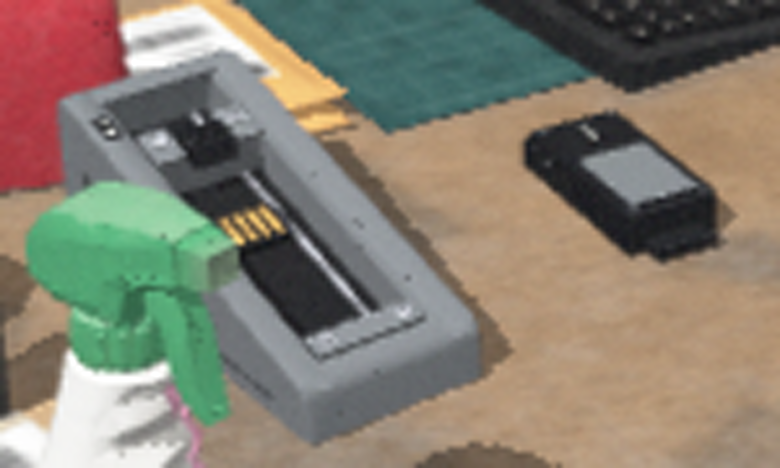

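```bash
cat >> h.py <<'E'
from scipy.optimize import least_squares
def proj(s,p):
    q=(np.asarray(p,float)-s['eye'])@R.from_euler('xyz',s['rotation'],degrees=True).as_matrix()
    return np.stack([s['fx']*q[...,0]/q[...,2]+s['cx'],s['fy']*q[...,1]/q[...,2]+s['cy']],-1)
def ray(s,uv,z):
    d=R.from_euler('xyz',s['rotation'],degrees=True).apply([(uv[0]-s['cx'])/s['fx'],(uv[1]-s['cy'])/s['fy'],1])
    return s['eye']+d*(z-s['eye'][2])/d[2]
E
python3 - <<'E'
from h import *
T,S=load('top0'),load('scene0')
for n,s in(('top',T),('scene',S)):
    P=pts(s); m=(P[...,0]>.48)&(P[...,0]<.72)&(P[...,1]>-.065)&(P[...,1]<.05)&(P[...,2]>.02)&(P[...,2]<.04)
    q=P[m]; print(n,len(q),'ztop',np.median(q[:,2]),cv2.minAreaRect(q[:,:2].astype(np.float32)*1000))
def tc(p): return np.array(p)/6+[190-.42,125-.42]
def sc(p): return np.array(p)/5.2+[165-.4,190-.4]
# pack corners top
for nm,p in(('nl',(570,438)),('nr',(674,438)),('fl',(583,203)),('fr',(690,203))): print('T',nm,ray(T,tc(p),.026).round(4))
print('T tongue',ray(T,tc((586,470)),.010).round(4),ray(T,tc((660,470)),.010).round(4))
for nm,p in(('nl',(632,205)),('nr',(712,185)),('fl',(527,140)),('fr',(610,115))): print('S',nm,ray(S,sc(p),.026).round(4))
for nm,p,z in(('fl',(68,65),.09),('fr',(272,50),.09),('nr',(318,552),.032),('nl',(115,570),.032)): print('T ch',nm,ray(T,tc(p),z).round(4))
for nm,p,z in(('fl',(62,100),.09),('fr',(225,55),.09),('nr',(480,327),.032),('nl',(313,408),.032)): print('S ch',nm,ray(S,sc(p),z).round(4))
E
```

```text
top 707 ztop 0.025860680180671336 ((611.2293090820312, -6.107830047607422), (54.6195182800293, 117.5859146118164), 88.73995208740234)
scene 437 ztop 0.026681364377539984 ((605.0517578125, -6.824422836303711), (57.52350616455078, 119.9920883178711), 89.09971618652344)
T nl [0.5527 0.0192 0.026 ]
T nr [ 0.554  -0.0303  0.026 ]
T fl [0.6662 0.0167 0.026 ]
T fr [ 0.6676 -0.0347  0.026 ]
T tongue [0.5389 0.0121 0.01  ] [ 0.5398 -0.0235  0.01  ]
S nl [0.5628 0.0129 0.026 ]
S nr [ 0.5587 -0.0332  0.026 ]
S fl [0.6558 0.0225 0.026 ]
S fr [ 0.6573 -0.03    0.026 ]
T ch fl [0.7137 0.2522 0.09  ]
T ch fr [0.7233 0.1584 0.09  ]
T ch nr [0.495 0.136 0.032]
T ch nl [0.4841 0.2314 0.032 ]
S ch fl [0.7095 0.2533 0.09  ]
S ch fr [0.7142 0.1648 0.09  ]
S ch nr [0.4902 0.1393 0.032 ]
S ch nl [0.4696 0.234  0.032 ]
```

```bash
cat > fit.py <<'E'
from h import *
def box(p,lo,hi):
    c=(np.array(lo)+hi)/2;d=abs(p-c)-(np.array(hi)-lo)/2
    return np.linalg.norm(np.maximum(d,0),axis=-1)+np.minimum(d.max(-1),0)
t=np.tan(np.radians(15)); c15=np.cos(np.radians(15))
def charger(p):
    b=box(p,(-.122,-.048,-.05),(.116,.048,.09))
    pl=(p[:,2]-np.maximum(.032,.0611+(p[:,0]+.0067)*t))*c15
    return np.maximum(b,pl)
def pack(p):
    return np.minimum(np.minimum(box(p,(-.06,-.027,0),(.052,.027,.026)),box(p,(-.074,-.018,.002),(-.06,.018,.01))),box(p,(.052,-.027,0),(.06,.027,.018)))
def loc(q,v): return R.from_euler('z',-v[2]).apply(q-[v[0],v[1],0])
def fit(s,f,v0,half,rec=False):
    P=pts(s).reshape(-1,3); l=loc(P,v0); m=(abs(l[:,0])<half[0])&(abs(l[:,1])<half[1])&(l[:,2]>-.03)&(l[:,2]<.11)
    if rec: m&=~((abs(l[:,1])<.034)&(l[:,0]>-.11)&(l[:,0]<.10)); m&=~((abs(l[:,0]-.03)<.02)&(abs(l[:,1])>.05))
    q=P[m]
    def r(v):
        l=loc(q,v); l[:,2]-=v[3]; return np.minimum(l[:,2],f(l)) if f is pack else np.minimum(l[:,2],f(l))
    o=least_squares(r,list(v0)+[0],loss='cauchy',f_scale=.002,x_scale=[.01,.01,.05,.01],diff_step=1e-4)
    return o.x,np.median(abs(o.fun)),len(q)
if __name__=='__main__':
    for n in('top0','scene0'):
        s=load(n)
        for nm,f,v0,h,rec in(('charger',charger,(.605,.1945,.097),(.14,.063),True),('pack',pack,(.613,-.007,-.025),(.09,.045),False)):
            v,m,k=fit(s,f,v0,h,rec); print(n,nm,(v*1000).round(1)[[0,1,3]],np.degrees(v[2]).round(2),m.round(5),k)
E
python3 fit.py
```

```text
top0 charger [609.2 198.1  -0.7] 5.6 0.00178 2261
top0 pack [ 6.13e+02 -5.70e+00 -1.00e-01] -2.27 0.00197 1868
scene0 charger [609.7 196.1   0.7] 5.7 0.00109 1867
scene0 pack [611.7  -8.    1. ] -1.99 0.00097 1051
```

```bash
python3 - <<'E'
from h import *
T,S=load('top0'),load('scene0')
def tc(p): return np.array(p)/6+[190-.42,125-.42]
def sc(p): return np.array(p)/5.2+[165-.4,190-.4]
for s,ch,lst in((T,(.6092,.1981),[('lip edge',tc((205,486)),16),('toe block rear/rim',tc((205,530)),26),('tailblk face top',tc((222,207)),26),('nose',tc((182,208)),20),('catch rear',tc((180,178)),30)]),
   (S,(.6097,.1961),[('lip edge L',sc((312,350)),16),('lip edge R',sc((415,305)),16),('toe rear',sc((425,316)),26),('nose',sc((218,170)),20),('tail block face',sc((245,133)),26)])):
    B=R.from_euler('zy',[0,0]) ; B=R.from_euler('z',5.65,degrees=True)*R.from_euler('y',-15,degrees=True); o=np.array([*ch,.036])
    for nm,uv,h in lst:
        d=R.from_euler('xyz',s['rotation'],degrees=True).apply([(uv[0]-s['cx'])/s['fx'],(uv[1]-s['cy'])/s['fy'],1])
        a=B.inv().apply(s['eye']-o); b=B.inv().apply(d); q=a+b*(h/1000-a[2])/b[2]; print(nm,(q*1000).round(1))
for n,s in(('T',T),('S',S)):
    P=pts(s).reshape(-1,3)
    for z0 in(.06,.1,.15,.2,.25):
        m=(P[:,2]>z0)&(P[:,2]<z0+.05)&(P[:,0]>.2)&(P[:,0]<.9)&(P[:,1]>.0)&(P[:,1]<.45)
        q=P[m]; 
        if len(q): print(n,z0,len(q),'ymin',q[:,1].min().round(3),'pts near',[ (k, q[(q[:,0]>k)&(q[:,0]<=k+.1),1].min().round(3)) for k in (.2,.3,.4,.5,.6,.7,.8) if ((q[:,0]>k)&(q[:,0]<=k+.1)).any()])
E
```

```text
lip edge [-83.1   1.4  16. ]
toe block rear/rim [-102.4    1.7   26. ]
tailblk face top [ 49.2 -21.1  26. ]
nose [49.6 -1.5 20. ]
catch rear [64.4 -3.7 30. ]
lip edge L [-87.3  24.3  16. ]
lip edge R [-83.9 -33.9  16. ]
toe rear [-101.   -27.6   26. ]
nose [39.6  2.4 20. ]
tail block face [ 52.4 -19.5  26. ]
T 0.06 3361 ymin 0.149 pts near [(0.2, np.float64(0.345)), (0.3, np.float64(0.334)), (0.4, np.float64(0.321)), (0.5, np.float64(0.154)), (0.6, np.float64(0.149)), (0.7, np.float64(0.159)), (0.8, np.float64(0.181))]
T 0.1 1738 ymin 0.182 pts near [(0.2, np.float64(0.362)), (0.3, np.float64(0.339)), (0.5, np.float64(0.34)), (0.6, np.float64(0.37)), (0.7, np.float64(0.192)), (0.8, np.float64(0.182))]
T 0.15 486 ymin 0.21 pts near [(0.2, np.float64(0.344)), (0.3, np.float64(0.342)), (0.5, np.float64(0.341)), (0.8, np.float64(0.21))]
T 0.2 540 ymin 0.339 pts near [(0.2, np.float64(0.339)), (0.3, np.float64(0.343))]
S 0.06 5303 ymin 0.149 pts near [(0.2, np.float64(0.34)), (0.3, np.float64(0.335)), (0.4, np.float64(0.343)), (0.5, np.float64(0.157)), (0.6, np.float64(0.149)), (0.7, np.float64(0.155)), (0.8, np.float64(0.179))]
S 0.1 3289 ymin 0.178 pts near [(0.2, np.float64(0.351)), (0.3, np.float64(0.34)), (0.5, np.float64(0.337)), (0.7, np.float64(0.191)), (0.8, np.float64(0.178))]
S 0.15 1127 ymin 0.224 pts near [(0.2, np.float64(0.342)), (0.3, np.float64(0.345)), (0.5, np.float64(0.342)), (0.8, np.float64(0.224))]
S 0.2 905 ymin 0.338 pts near [(0.2, np.float64(0.338)), (0.3, np.float64(0.344))]
```

```bash
python3 - <<'E'
from h import *
# target TCP for pregrasp above pack: x_p=38
s=bot.state(); p,r=s['position'],R.from_euler('xyz',s['eef_rot'],degrees=True)
t=R.from_euler('xyz',[180,0,-2],degrees=True)
c,sn=np.cos(np.radians(-2)),np.sin(np.radians(-2))
for z in (.12,.013):
    g=np.array([.6123+.038*c,-.0069+.038*sn,z]); print(g,(r.inv().apply(g-p)*100).round(2),(r.inv()*t).as_rotvec().round(4))
E
```

```text
[ 0.65027685 -0.00822618  0.12      ] [ 60.43 -40.93  11.03] [-1.200e-03  3.000e-04  4.006e-01]
[ 0.65027685 -0.00822618  0.013     ] [ 60.44 -40.92  21.73] [-1.200e-03  3.000e-04  4.006e-01]
```

```bash
python3 -m jog '[[[60.4,-40.9,6,0,0,0.4,1],[60.4,-40.9,6,0,0,0.4,1],[60.4,-40.9,6,0,0,0.4,1],[60.4,-40.9,6,0,0,0.4,1],[60.4,-40.9,6,0,0,0.4,1],[60.4,-40.9,6,0,0,0.4,1],[60.4,-40.9,6,0,0,0.4,1],[60.4,-40.9,6,0,0,0.4,1],[60.4,-40.9,6,0,0,0.4,1],[60.4,-40.9,6,0,0,0.4,1]]]'
```

```text
t: 1.15
position: [0.5176, -0.1981, 0.1896]
eef_rot: [180.0, -0.0, -2.0]
wrist_force: [1.1, -0.2, -1.0]
gripper_width: 0.0871
grasp_force: 0.0
```

```bash
cat > go.py <<'E'
from h import *
import sys
# go.py x y z roll pitch yaw(world) -> shift from measured pose, cm & rad
def rel(g,rpy):
    s=bot.state(); p,r=s['position'],R.from_euler('xyz',s['eef_rot'],degrees=True)
    return (r.inv().apply(np.array(g)-p)*100).round(2),(r.inv()*R.from_euler('xyz',rpy,degrees=True)).as_rotvec().round(4)
if __name__=='__main__':
    a=list(map(float,sys.argv[1:])); print(*rel(a[:3],a[3:]))
E
python3 go.py .6503 -.0082 .13 180 0 -2
```

```text
[ 12.61 -19.44   5.96] [ 0.0001 -0.0001  0.0005]
```

```bash
python3 -m jog '[[[12.6,-19.4,6,0,0,0,1],[12.6,-19.4,6,0,0,0,1],[12.6,-19.4,6,0,0,0,1],[12.6,-19.4,6,0,0,0,1],[12.6,-19.4,6,0,0,0,1],[12.6,-19.4,6,0,0,0,1],[12.6,-19.4,8,0,0,0,1],[12.6,-19.4,10.5,0,0,0,1],[12.6,-19.4,13,0,0,0,1],[12.6,-19.4,13,0,0,0,1]]]'; python3 go.py .6503 -.0078 .013 180 0 -2; python3 - <<'E'
from fit import *
for n in('top','scene'):
    s=snap(n,n+'1'); v,m,k=fit(s,pack,(.6123,-.0069,-.035),(.09,.04)); print(n,v,np.degrees(v[2]),m,k)
E
```

```text
t: 2.15
position: [0.6467, -0.0111, 0.056]
eef_rot: [180.0, 0.4, -2.0]
wrist_force: [-0.7, -1.1, 0.3]
gripper_width: 0.0869
grasp_force: 0.0
[ 0.38 -0.35  4.3 ] [0.0005 0.0065 0.0002]
top [ 0.6123 -0.0069 -0.035   0.    ] -2.0053522829578814 nan 0
scene [ 0.61155843 -0.00804248 -0.03723751  0.00100642] -2.133552242570908 0.0009476617959084325 985
  return _methods._mean(a, axis=axis, dtype=dtype,
  ret = ret.dtype.type(ret / rcount)
```

```bash
python3 -m jog '[[[0.1,0,1.5,0,0,0,1],[0.2,-0.1,3,0,0,0,1],[0.2,-0.1,4.1,0,0,0,1],[0.2,-0.1,4.1,0,0,0,1],[0.2,-0.1,4.1,0,0,0,1],[0.2,-0.1,4.1,0,0,0,-1],[0.2,-0.1,4.1,0,0,0,-1],[0.2,-0.1,4.1,0,0,0,-1],[0.2,-0.1,4.1,0,0,0,-1],[0.2,-0.1,4.1,0,0,0,-1]]]'
```

```text
t: 3.25
position: [0.6516, -0.0094, 0.0189]
eef_rot: [-180.0, -0.0, -2.0]
wrist_force: [0.7, 0.9, 0.5]
gripper_width: 0.0551
grasp_force: 0.6
```

```bash
python3 -m jog '[[[0,0,0,0,0,0,1],[0,0,0,0,0,0,0.2],[0,0,0.25,0,0,0,0.2],[0,0,0.5,0,0,0,0.2],[0,0,0.5,0,0,0,-1],[0,0,0.5,0,0,0,-1],[0,0,0.5,0,0,0,-1],[0,0,0.5,0,0,0,-1],[0,0,0.5,0,0,0,-1],[0,0,0.5,0,0,0,-1]]]'
```

```text
t: 4.25
position: [0.6519, -0.0093, 0.0155]
eef_rot: [180.0, -0.1, -2.0]
wrist_force: [-6.7, 0.4, 16.3]
gripper_width: 0.054
grasp_force: 30.0
```

```bash
python3 -m jog '[[[0,0,-1,0,0,0,-1],[0,0,-4,0,0,0,-1],[0,0,-8,0,0,0,-1],[0,0,-12,0,0,0,-1],[0,0,-15,0,0,0,-1],[0,0,-15,0,0,0,-1],[0,0,-15,0,0,0,-1],[0,0,-15,0,0,0,-1],[0,0,-15,0,0,0,-1],[0,0,-15,0,0,0,-1]]]'
cat > held.py <<'E'
from fit import *
# pose of held pack relative to tool frame (tool x ~ pack x). params: xp (pack origin x in tool), y, z, pitch, yaw
def held(s,st,v0=(-.0396,0,.0155,0,0)):
    Tr=R.from_euler('xyz',st['eef_rot'],degrees=True); Tp=st['position']
    F=R.from_euler('x',180,degrees=True) # tool->pack axes flip
    P=pts(s).reshape(-1,3); l=Tr.inv().apply(P-Tp)
    def topack(l,v):
        q=F.apply(l-np.array(v[:3])); return (R.from_euler('zy',[v[4],v[3]])).inv().apply(q)
    d=topack(l,v0); m=(d[:,0]>-.085)&(d[:,0]<.07)&(abs(d[:,1])<.035)&(d[:,2]>-.012)&(d[:,2]<.034)
    m&=~((l[:,2]<.012)&(abs(l[:,0])<.016)) # fingers
    q=l[m]
    r=lambda v: np.r_[pack(topack(q,v)),(v[1])*20]
    o=least_squares(r,v0,loss='cauchy',f_scale=.002,x_scale=[.01,.01,.01,.05,.05],diff_step=1e-4)
    v=o.x; return (v[:3]*1000).round(1),np.degrees(v[3:]).round(2),len(q),np.median(abs(o.fun)).round(5)
if __name__=='__main__':
    import sys
    st=bot.state()
    for n in('top','scene'):
        print(n,*held(snap(n,n+sys.argv[1]),st))
E
python3 held.py 2; python3 -c "
import sys;sys.path.insert(0,'.')
from h import *
b=load('scene2')['image'][60:300,140:460,::-1]; cv2.imwrite('pics/cc.png',cv2.resize(b,None,fx=2.5,fy=2.5,interpolation=2))"
```

```text
t: 5.25
position: [0.6509, -0.0094, 0.1624]
eef_rot: [-180.0, 0.1, -2.0]
wrist_force: [0.8, -0.5, -1.5]
gripper_width: 0.0538
grasp_force: 29.9
top [-39.6   0.   15.5] [0. 0.] 0 0.0
scene [-40.3   0.6  14.4] [-0.05 -0.13] 562 0.00085
```

View pics/cc.png

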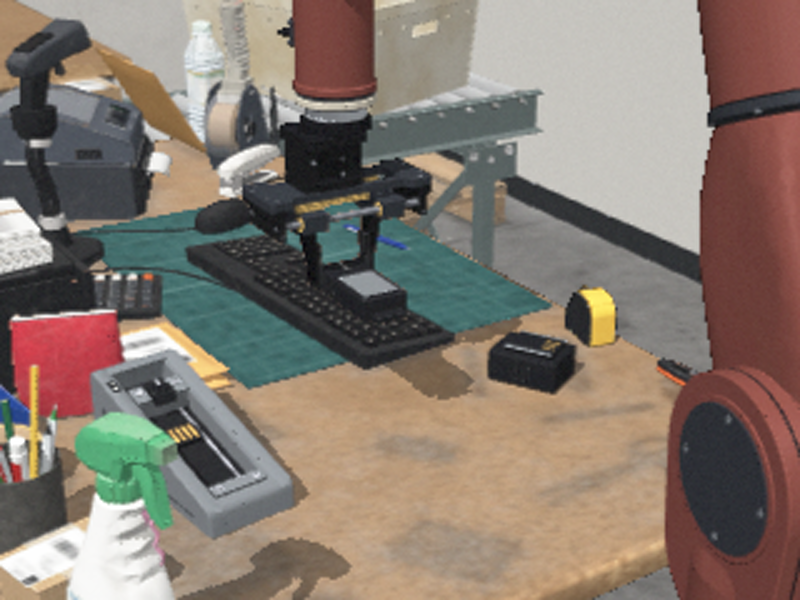

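```bash
cat > bay.py <<'E'
from h import *
import sys
O=np.array([.6095,.197,.036]); YAW=5.65
B=R.from_euler('z',YAW,degrees=True)*R.from_euler('y',-15,degrees=True)
TIP=np.array([-.114,0,.0135])
def tool(tilt): return R.from_euler('z',YAW,degrees=True)*R.from_euler('y',-15-tilt,degrees=True)*R.from_euler('x',180,degrees=True)
def tcp(xt,yt,zt,tilt): return O+B.apply(np.array([xt,yt,zt])/1000)-tool(tilt).apply(TIP)
def where(s=None):
    s=s or bot.state(); r=R.from_euler('xyz',s['eef_rot'],degrees=True); e=(B.inv()*r*R.from_euler('x',180,degrees=True)).as_euler('yxz',degrees=True)
    return (B.inv().apply(s['position']+r.apply(TIP)-O)*1000).round(2),'tilt,roll,yaw',(-e[0]).round(2),e[1:].round(2),'F bay',B.inv().apply(s['wrist_force']).round(1)
def rel(xt,yt,zt,tilt):
    s=bot.state(); r=R.from_euler('xyz',s['eef_rot'],degrees=True)
    return (r.inv().apply(tcp(xt,yt,zt,tilt)-s['position'])*100).round(2),(r.inv()*tool(tilt)).as_rotvec().round(4)
if __name__=='__main__':
    print('now',*where())
    a=list(map(float,sys.argv[1:]))
    for i in range(0,len(a),4): print(a[i:i+4],*rel(*a[i:i+4]),tcp(*a[i:i+4]).round(4))
E
python3 bay.py -70 0 60 17.5 -70 0 1 17.5
```

```text
now [ -59.32 -194.41  133.48] tilt,roll,yaw -14.94 [-1.96 -7.35] F bay [-0.5 -0.  -1.5]
[-70.0, 0.0, 60.0, 17.5] [ -4.3  -20.56   1.45] [ 0.0375  0.5676 -0.1293] [0.6152 0.1976 0.1485]
[-70.0, 0.0, 1.0, 17.5] [ -2.78 -20.76   7.15] [ 0.0375  0.5676 -0.1293] [0.6304 0.1991 0.0915]
```

```bash
python3 -m jog '[[[-0.6,-3,0,0.005,0.08,-0.018,-1],[-1.2,-6,0,0.011,0.16,-0.037,-1],[-1.8,-9,0.5,0.016,0.24,-0.055,-1],[-2.4,-12,0.8,0.021,0.32,-0.073,-1],[-3,-15,1,0.026,0.4,-0.09,-1],[-3.6,-18,1.2,0.032,0.48,-0.11,-1],[-4.3,-20.6,1.4,0.0375,0.5676,-0.1293,-1],[-4.3,-20.6,1.4,0.0375,0.5676,-0.1293,-1],[-4.3,-20.6,1.4,0.0375,0.5676,-0.1293,-1],[-4.3,-20.6,1.4,0.0375,0.5676,-0.1293,-1]]]'
python3 held.py 3; python3 bay.py -70 0 12 17.5 -70 0 1 17.5
```

```text
t: 6.35
position: [0.6161, 0.197, 0.15]
eef_rot: [180.0, -32.5, 5.6]
wrist_force: [0.2, -1.2, -2.8]
gripper_width: 0.0535
grasp_force: 29.9
top [-39.6  -0.   15.5] [-0.31 -1.85] 211 0.00147
scene [-39.8   1.   14.5] [ 0.1  -0.48] 928 0.00106
now [-68.46  -0.73  61.09] tilt,roll,yaw 17.56 [-0.04 -0.13] F bay [ 0.1 -0.7 -2.5]
[-70.0, 0.0, 12.0, 17.5] [-1.63 -0.1   4.65] [ 0.0013 -0.001  -0.002 ] [0.6276 0.1988 0.1021]
[-70.0, 0.0, 1.0, 17.5] [-1.96 -0.1   5.69] [ 0.0013 -0.001  -0.002 ] [0.6304 0.1991 0.0915]
```

```bash
python3 -m jog '[[[-0.5,0,1.5,0,0,0,-1],[-0.9,0,3,0,0,0,-1],[-1.2,0,4,0,0,0,-1],[-1.4,0,4.4,0,0,0,-1],[-1.5,0,4.7,0,0,0,-1],[-1.6,0,5,0,0,0,-1],[-1.65,0,5.2,0,0,0,-1],[-1.7,0,5.4,0,0,0,-1],[-1.7,0,5.4,0,0,0,-1],[-1.7,0,5.4,0,0,0,-1]]]'
python3 held.py 4; python3 bay.py -70 0 1 17.5; python3 -c "
import sys;sys.path.insert(0,'.')
from h import *
b=load('scene4')['image'][120:290,130:330,::-1]; b=cv2.resize(b,None,fx=2.9,fy=2.9,interpolation=2)
a=load('top4')['image'][120:240,180:260,::-1]; a=cv2.resize(a,(int(80*b.shape[0]/120)-120,b.shape[0]),interpolation=2)
cv2.imwrite('pics/cd.png',np.hstack([b,a])[:, :800])"
```

```text
t: 7.45
position: [0.6303, 0.1995, 0.0953]
eef_rot: [180.0, -32.6, 5.7]
wrist_force: [-0.2, 0.4, -2.6]
gripper_width: 0.0535
grasp_force: 29.9
top [-41.1   0.   15.4] [-1.07  3.14] 287 0.00261
scene [-40.6   0.2  14.5] [0.14 0.72] 985 0.00138
now [-68.99   0.44   4.58] tilt,roll,yaw 17.59 [-0.01  0.01] F bay [-0.4 -0.9 -2.2]
[-70.0, 0.0, 1.0, 17.5] [-0.2   0.05  0.33] [ 0.     -0.0015  0.0002] [0.6304 0.1991 0.0915]
```

View pics/cd.png

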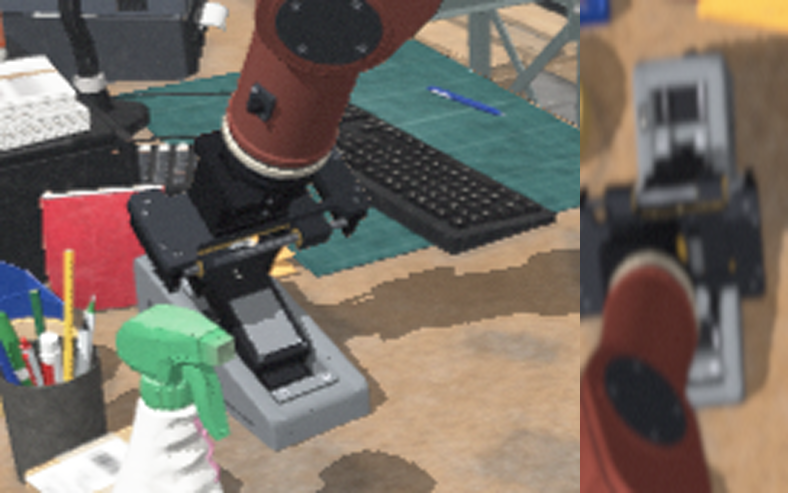

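```bash
python3 -m jog '[[[-0.02,0,0.05,0,0,0,-1],[-0.03,0,0.1,0,0,0,-1],[-0.05,0,0.15,0,0,0,-1],[-0.06,0,0.2,0,0,0,-1],[-0.08,0,0.25,0,0,0,-1],[-0.09,0,0.29,0,0,0,-1],[-0.09,0,0.29,0,0,0,-1],[-0.09,0,0.29,0,0,0,-1],[-0.09,0,0.29,0,0,0,-1],[-0.09,0,0.29,0,0,0,-1]]]'
python3 bay.py -72 0 1 17.5 -82 0 1 17.5
```

```text
t: 8.55
position: [0.631, 0.1995, 0.0922]
eef_rot: [180.0, -32.6, 5.7]
wrist_force: [0.4, 0.8, -2.4]
gripper_width: 0.0538
grasp_force: 29.9
now [-69.12   0.36   1.37] tilt,roll,yaw 17.57 [-0.01  0.  ] F bay [-0.2  0.8 -2.5]
[-72.0, 0.0, 1.0, 17.5] [-0.28  0.04 -0.04] [ 0.0001 -0.0012  0.0001] [0.6285 0.1989 0.091 ]
[-82.0, 0.0, 1.0, 17.5] [-1.24  0.04 -0.34] [ 0.0001 -0.0012  0.0001] [0.6189 0.1979 0.0884]
```

```bash
python3 -m jog '[[[-0.1,0,-0.03,0,0,0,-1],[-0.2,0,-0.06,0,0,0,-1],[-0.3,0.02,-0.09,0,0,0,-1],[-0.4,0.03,-0.12,0,0,0,-1],[-0.5,0.03,-0.15,0,0,0,-1],[-0.6,0.03,-0.18,0,0,0,-1],[-0.7,0.03,-0.21,0,0,0,-1],[-0.8,0.03,-0.24,0,0,0,-1],[-0.86,0.03,-0.27,0,0,0,-1],[-0.86,0.03,-0.27,0,0,0,-1]]]'
python3 bay.py -82 0 1 17.5
```

```text
t: 9.55
position: [0.6223, 0.1983, 0.0898]
eef_rot: [180.0, -32.6, 5.7]
wrist_force: [0.4, 0.6, -2.9]
gripper_width: 0.0536
grasp_force: 29.9
now [-7.826e+01 -1.000e-02  1.320e+00] tilt,roll,yaw 17.56 [-0.01  0.  ] F bay [-0.3  0.5 -2.9]
[-82.0, 0.0, 1.0, 17.5] [-0.36  0.   -0.07] [ 0.0002 -0.0011  0.0001] [0.6189 0.1979 0.0884]
```

```bash
python3 -m jog '[[[-0.06,0,-0.01,0,0,0,-1],[-0.12,0,-0.03,0,0,0,-1],[-0.18,0,-0.05,0,0,0,-1],[-0.24,0,-0.06,0,0,0,-1],[-0.3,0,-0.08,0,0,0,-1],[-0.36,0,-0.1,0,0,0,-1],[-0.42,0,-0.12,0,0,0,-1],[-0.48,0,-0.14,0,0,0,-1],[-0.48,0,-0.14,0,0,0,-1],[-0.48,0,-0.14,0,0,0,-1]]]'
python3 bay.py
```

```text
t: 10.55
position: [0.6176, 0.1978, 0.0884]
eef_rot: [180.0, -32.6, 5.7]
wrist_force: [0.1, -0.6, -2.5]
gripper_width: 0.0539
grasp_force: 29.9
now [-8.313e+01  2.000e-02  1.240e+00] tilt,roll,yaw 17.57 [-0.01  0.  ] F bay [-0.6 -0.7 -2.4]
```

```bash
python3 -m jog '[[[-0.03,0,-0.01,0,0,0,-1],[-0.06,0,-0.02,0,0,0,-1],[-0.09,0,-0.02,0,0,0,-1],[-0.12,0,-0.03,0,0,0,-1],[-0.14,0,-0.04,0,0,0,-1],[-0.17,0,-0.05,0,0,0,-1],[-0.19,0,-0.06,0,0,0,-1],[-0.21,0,-0.06,0,0,0,-1],[-0.24,0,-0.07,0,0,0,-1],[-0.24,0,-0.07,0,0,0,-1]]]'
python3 bay.py
```

```text
t: 11.55
position: [0.616, 0.1978, 0.0885]
eef_rot: [-180.0, -32.7, 5.6]
wrist_force: [5.3, -0.8, 0.0]
gripper_width: 0.0538
grasp_force: 29.9
now [-84.64   0.13   1.56] tilt,roll,yaw 17.66 [ 0.01 -0.  ] F bay [ 5.  -1.3 -1.3]
```

```bash
python3 -m jog '[[[0.1,0,0.03,0,0,0,-1],[0.2,0,0.06,0,0,0,-1],[0.2,0,0.06,0,0,0,-1],[0.19,0,0.09,0,0,0,-1],[0.18,0,0.12,0,0,0,-1],[0.17,0,0.15,0,0,0,-1],[0.17,0,0.17,0,0,0,-1],[0.17,0,0.17,0,0,0,-1],[0.17,0,0.17,0,0,0,-1],[0.17,0,0.17,0,0,0,-1]]]'
python3 bay.py;python3 held.py 5
```

```text
t: 12.55
position: [0.6176, 0.1978, 0.0872]
eef_rot: [180.0, -32.6, 5.7]
wrist_force: [-0.4, 0.4, -2.6]
gripper_width: 0.0538
grasp_force: 29.9
now [-8.354e+01  2.000e-02  4.000e-02] tilt,roll,yaw 17.57 [-0.01  0.  ] F bay [-1.   0.4 -2.4]
top [-41.1   0.   15.8] [1.01 2.38] 312 0.00324
scene [-41.5   0.7  14.3] [0.13 0.85] 1000 0.00169
```

```bash
python3 -m jog '[[[-0.01,0,0.02,0,0,0,-1],[-0.01,0,0.04,0,0,0,-1],[-0.02,0,0.06,0,0,0,-1],[-0.02,0,0.08,0,0,0,-1],[-0.03,0,0.1,0,0,0,-1],[-0.04,0,0.12,0,0,0,-1],[-0.04,0,0.13,0,0,0,-1],[-0.04,0,0.13,0,0,0,-1],[-0.04,0,0.13,0,0,0,-1],[-0.04,0,0.13,0,0,0,-1]]]'
python3 bay.py
```

```text
t: 13.65
position: [0.6182, 0.1979, 0.0861]
eef_rot: [180.0, -32.6, 5.7]
wrist_force: [1.1, 0.1, 0.8]
gripper_width: 0.0536
grasp_force: 29.9
now [-8.318e+01  7.000e-02 -1.180e+00] tilt,roll,yaw 17.6 [-0.  0.] F bay [1.2 0.  0.5]
```

```bash
python3 -m jog '[[[0.01,0,-0.04,0,0,0,-1],[0,0,-0.05,0,0,0,-1],[-0.04,0,-0.06,0,0,0,-1],[-0.07,0,-0.07,0,0,0,-1],[-0.1,0,-0.08,0,0,0,-1],[-0.12,0,-0.09,0,0,0,-1],[-0.14,0,-0.1,0,0,0,-1],[-0.16,0,-0.1,0,0,0,-1],[-0.18,0,-0.11,0,0,0,-1],[-0.18,0,-0.11,0,0,0,-1]]]'
python3 bay.py
```

```text
t: 14.65
position: [0.6167, 0.1978, 0.0867]
eef_rot: [-180.0, -32.7, 5.6]
wrist_force: [5.2, -0.2, 2.7]
gripper_width: 0.0537
grasp_force: 29.9
now [-84.44   0.14  -0.38] tilt,roll,yaw 17.66 [ 0.01 -0.  ] F bay [ 5.7 -0.8  1.3]
```

```bash
python3 - <<'E'
from h import *
s=snap('scene','scene6')
b=s['image'][222:292,195:275,::-1]; cv2.imwrite('pics/ce.png',cv2.resize(b,None,fx=8,fy=8,interpolation=2))
from bay import B,O
for sh in(-13,-8.5):
  for y in(-18,18):
    print(sh,y,'lip edge px',((proj(s,O+B.apply([(-70+sh)/1000,y/1000,.016]))-[195,222]+.5)*8).round(0),'rim',((proj(s,O+B.apply([(-70+sh-18)/1000,y/1000,.026]))-[195,222]+.5)*8).round(0))
E
```

```text
-13 -18 lip edge px [351. 230.] rim [386. 242.]
-13 18 lip edge px [249. 269.] rim [283. 282.]
-8.5 -18 lip edge px [343. 221.] rim [378. 233.]
-8.5 18 lip edge px [241. 260.] rim [275. 272.]
```

View pics/ce.png

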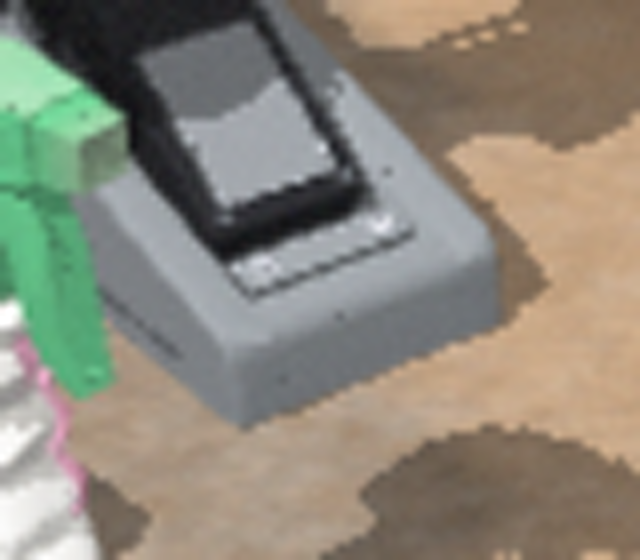

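```bash
python3 bay.py -84.2 0 -0.6 15 -84.2 0 -0.6 12.5
```

```text
now [-84.4    0.19  -0.34] tilt,roll,yaw 17.67 [0.02 0.  ] F bay [ 6.6 -0.2  1.1]
[-84.2, 0.0, -0.6, 15.0] [0.06 0.02 0.56] [-0.0003 -0.0466 -0.    ] [0.6202 0.1981 0.0823]
[-84.2, 0.0, -0.6, 12.5] [0.09 0.02 1.06] [-0.0003 -0.0902 -0.    ] [0.6231 0.1983 0.0782]
```

```bash
python3 -m jog '[[[0.05,0,0.1,0,-0.009,0,-1],[0.07,0,0.23,0,-0.018,0,-1],[0.08,0,0.35,0,-0.027,0,-1],[0.09,0,0.47,0,-0.036,0,-1],[0.1,0,0.58,0,-0.045,0,-1],[0.11,0,0.7,0,-0.055,0,-1],[0.12,0,0.82,0,-0.065,0,-1],[0.13,0,0.94,0,-0.078,0,-1],[0.13,0,1.06,0,-0.09,0,-1],[0.13,0,1.06,0,-0.09,0,-1]]]'
python3 bay.py
```

```text
t: 15.7
position: [0.6228, 0.1984, 0.0774]
eef_rot: [-180.0, -27.4, 5.6]
wrist_force: [4.6, 0.8, 3.0]
gripper_width: 0.0538
grasp_force: 29.9
now [-84.85   0.14  -1.05] tilt,roll,yaw 12.36 [ 0.01 -0.02] F bay [5.2 0.4 1.7]
```

```bash
python3 -m jog '[[[0.04,0,0,0,0,0,-1],[0.04,0,0,0,0,0,0.3],[0.04,0,0,0,0,0,0.6],[0.04,0,0,0,0,0,0.8],[0.04,0,0,0,0,0,0.8],[0,0,-1.5,0,0,0,0.8],[0,0,-3.5,0,0,0,0.8],[0,0,-6,0,0,0,0.8],[0,0,-6,0,0,0,-1],[0,0,-6,0,0,0,-1]]]'
python3 - <<'E'
from fit import *
from bay import *
s=snap('scene','scene7'); snap('top','top7')
# fit pack in bay frame from scene: x, tilt about y, z
P=B.inv().apply(pts(s).reshape(-1,3)-O)
m=(abs(P[:,1])<.026)&(P[:,0]>-.075)&(P[:,0]<.06)&(P[:,2]>.012)&(P[:,2]<.075); q=P[m]
print(len(q))
def tp(v): return R.from_euler('y',v[2]).apply(q-[v[0],-.001,v[1]])
o=least_squares(lambda v: pack(tp(v)),[-.012,.012,.17],loss='cauchy',f_scale=.002,x_scale=[.01,.01,.05],diff_step=1e-4); print(o.x[:2]*1000,np.degrees(o.x[2]),np.median(abs(o.fun)))
b=s['image'][170:290,150:310,::-1]; cv2.imwrite('pics/cf.png',cv2.resize(b,None,fx=5,fy=5,interpolation=2))
E
```

```text
t: 16.7
position: [0.5952, 0.1954, 0.1311]
eef_rot: [180.0, -27.5, 5.7]
wrist_force: [-1.0, 0.1, -0.1]
gripper_width: 0.0691
grasp_force: 0.0
838
[-10.71678688  13.33087441] 10.768302806424103 0.0013375036270942692
```

View pics/cf.png

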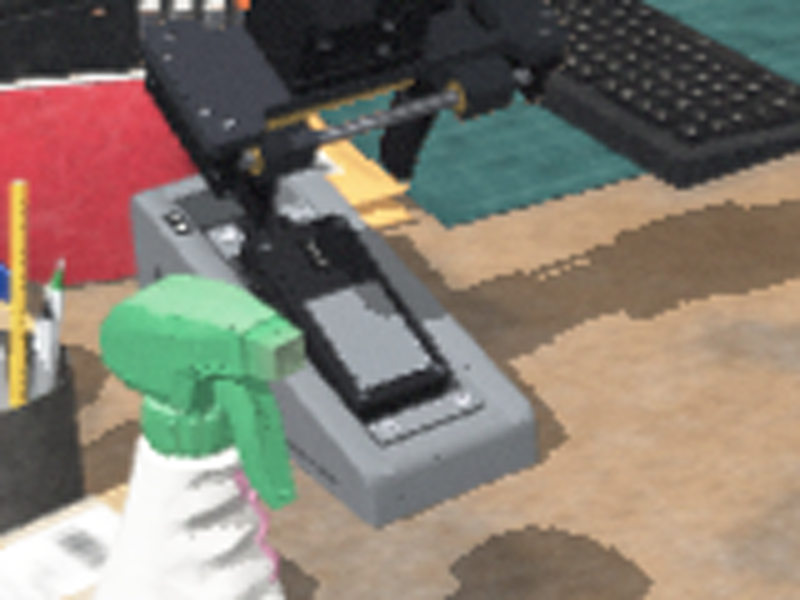

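```bash
cat > press.py <<'E'
from bay import *
s=bot.state(); r=R.from_euler('xyz',s['eef_rot'],degrees=True)
print('TCP bay',(B.inv().apply(s['position']-O)*1000).round(2),'F bay',B.inv().apply(s['wrist_force']).round(1),'rot',s['eef_rot'].round(1),s['gripper_width'])
a=list(map(float,sys.argv[1:]))
for i in range(0,len(a),3):
    g=O+B.apply(np.array(a[i:i+3])/1000+[0,0,.008]); print(a[i:i+3],(r.inv().apply(g-s['position'])*100).round(2),(r.inv()*tool(0)).as_rotvec().round(4))
E
python3 press.py 29 0 65 29 0 52
```

```text
TCP bay [10.01 -0.38 94.4 ] F bay [0.6 0.1 0.4] rot [180.  -27.3   5.6] 0.061863275233533126
[29.0, 0.0, 65.0] [ 1.4  -0.04  2.5 ] [ 7.000e-04 -2.153e-01 -1.000e-04]
[29.0, 0.0, 52.0] [ 1.12 -0.04  3.77] [ 7.000e-04 -2.153e-01 -1.000e-04]
```

```bash
python3 -m jog '[[[0,0,0,0,-0.05,0,-1],[0,0,0,0,-0.1,0,-1],[0.3,0,0,0,-0.15,0,-1],[0.7,0,0.5,0,-0.2153,0,-1],[1,0,1,0,-0.2153,0,-1],[1.3,0,1.5,0,-0.2153,0,-1],[1.4,0,2,0,-0.2153,0,-1],[1.4,0,2.5,0,-0.2153,0,-1],[1.4,0,2.5,0,-0.2153,0,-1],[1.4,0,2.5,0,-0.2153,0,-1]]]'
python3 press.py 29 0 51 29 0 48
```

```text
t: 17.8
position: [0.6186, 0.198, 0.115]
eef_rot: [180.0, -15.1, 5.7]
wrist_force: [0.7, -0.3, 0.2]
gripper_width: 0.0004
grasp_force: 0.0
TCP bay [29.26  0.12 73.91] F bay [ 0.6 -0.4 -0. ] rot [180.  -15.1   5.7] 0.00043272492374688617
[29.0, 0.0, 51.0] [-0.03  0.01  1.49] [ 0.0003 -0.0013  0.0003]
[29.0, 0.0, 48.0] [-0.03  0.01  1.79] [ 0.0003 -0.0013  0.0003]
```

```bash
python3 -m jog '[[[0,0,0.3,0,0,0,-1],[0,0,0.6,0,0,0,-1],[0,0,0.9,0,0,0,-1],[0,0,1.2,0,0,0,-1],[0,0,1.4,0,0,0,-1],[0,0,1.5,0,0,0,-1],[0,0,1.6,0,0,0,-1],[0,0,1.7,0,0,0,-1],[0,0,1.8,0,0,0,-1],[0,0,1.8,0,0,0,-1]]]'
python3 press.py
```

```text
t: 18.8
position: [0.6236, 0.1985, 0.0977]
eef_rot: [180.0, -15.1, 5.7]
wrist_force: [-0.3, -0.1, 0.6]
gripper_width: 0.0003
grasp_force: 0.1
TCP bay [29.71  0.08 55.91] F bay [-0.2 -0.1  0.7] rot [180.  -15.1   5.7] 0.0003447481374855537
```

Tip is at bay z≈48 with no contact yet, so I lower in small steps.

```bash
python3 -m jog '[[[0,0,0.05,0,0,0,-1],[0,0,0.1,0,0,0,-1],[0,0,0.15,0,0,0,-1],[0,0,0.2,0,0,0,-1],[0,0,0.25,0,0,0,-1],[0,0,0.3,0,0,0,-1],[0,0,0.35,0,0,0,-1],[0,0,0.4,0,0,0,-1],[0,0,0.4,0,0,0,-1],[0,0,0.4,0,0,0,-1]]]'
python3 press.py
```

```text
t: 19.8
position: [0.6254, 0.1989, 0.0947]
eef_rot: [-180.0, -15.2, 5.7]
wrist_force: [-1.3, -0.1, 5.5]
gripper_width: 0.0005
grasp_force: 2.9
TCP bay [30.63  0.33 52.56] F bay [0.2 0.  5.6] rot [-180.   -15.2    5.7] 0.0005163114495141239
```

```bash
python3 -m jog '[[[0,0,0.04,0,0,0,-1],[0,0,0.08,0,0,0,-1],[0,0,0.12,0,0,0,-1],[0,0,0.16,0,0,0,-1],[0,0,0.2,0,0,0,-1],[0,0,0.24,0,0,0,-1],[0,0,0.28,0,0,0,-1],[0,0,0.3,0,0,0,-1],[0,0,0.3,0,0,0,-1],[0,0,0.3,0,0,0,-1]]]'
python3 press.py
```

```text
t: 20.8
position: [0.6254, 0.1986, 0.0909]
eef_rot: [180.0, -15.1, 5.7]
wrist_force: [-0.7, -0.3, 1.1]
gripper_width: 0.0002
grasp_force: 0.4
TCP bay [2.966e+01 2.000e-02 4.893e+01] F bay [-0.4 -0.2  1.3] rot [180.  -15.1   5.7] 0.00017178878804243402
```

```bash
python3 -m jog '[[[0,0,0.05,0,0,0,-1],[0,0,0.1,0,0,0,-1],[0,0,0.15,0,0,0,-1],[0,0,0.2,0,0,0,-1],[0,0,0.25,0,0,0,-1],[0,0,0.3,0,0,0,-1],[0,0,0.35,0,0,0,-1],[0,0,0.4,0,0,0,-1],[0,0,0.4,0,0,0,-1],[0,0,0.4,0,0,0,-1]]]'
python3 press.py
```

```text
t: 21.8
position: [0.6264, 0.1987, 0.0871]
eef_rot: [180.0, -15.1, 5.7]
wrist_force: [0.6, -0.1, 2.5]
gripper_width: 0.0006
grasp_force: 0.9
TCP bay [29.64  0.   44.92] F bay [ 1.2 -0.1  2.2] rot [180.  -15.1   5.7] 0.0005827677297166056
```

```bash
python3 -m jog '[[[0,0,0.04,0,0,0,-1],[0,0,0.08,0,0,0,-1],[0,0,0.12,0,0,0,-1],[0,0,0.16,0,0,0,-1],[0,0,0.2,0,0,0,-1],[0,0,0.24,0,0,0,-1],[0,0,0.28,0,0,0,-1],[0,0,0.32,0,0,0,-1],[0,0,0.32,0,0,0,-1],[0,0,0.32,0,0,0,-1]]]'
python3 press.py; python3 - <<'E'
from h import *
from fit import pack
from bay import *
s=snap('scene','scene8')
P=B.inv().apply(pts(s).reshape(-1,3)-O)
m=(abs(P[:,1])<.026)&(P[:,0]>-.075)&(P[:,0]<.015)&(P[:,2]>.01)&(P[:,2]<.06); q=P[m]
def tp(v): return R.from_euler('y',v[2]).apply(q-[v[0],-.001,v[1]])
o=least_squares(lambda v: pack(tp(v)),[-.010,.008,.08],loss='cauchy',f_scale=.002,x_scale=[.01,.01,.05],diff_step=1e-4); print(len(q),o.x[:2]*1000,np.degrees(o.x[2]),np.median(abs(o.fun)))
E
```

```text
t: 22.8
position: [0.6276, 0.1989, 0.0843]
eef_rot: [180.0, -15.1, 5.7]
wrist_force: [2.0, 0.9, 5.4]
gripper_width: 0.0007
grasp_force: 2.2
TCP bay [30.04  0.09 41.93] F bay [3.4 0.7 4.7] rot [180.  -15.1   5.7] 0.000662881755367438
606 [-12.41768003   5.09123127] 3.533724020175031 0.0010971501725120791
```

```bash
python3 -m jog '[[[0,0,0.04,0,0,0,-1],[0,0,0.08,0,0,0,-1],[0,0,0.12,0,0,0,-1],[0,0,0.16,0,0,0,-1],[0,0,0.2,0,0,0,-1],[0,0,0.24,0,0,0,-1],[0,0,0.27,0,0,0,-1],[0,0,0.3,0,0,0,-1],[0,0,0.3,0,0,0,-1],[0,0,0.3,0,0,0,-1]]]'
python3 press.py
```

```text
t: 23.85
position: [0.6285, 0.199, 0.0815]
eef_rot: [-180.0, -15.1, 5.6]
wrist_force: [2.1, -0.0, 5.8]
gripper_width: 0.0007
grasp_force: 2.4
TCP bay [30.27  0.12 39.04] F bay [ 3.5 -0.2  5.1] rot [-180.   -15.1    5.6] 0.000671473652314637
```

```bash
python3 -m jog '[[[0,0,0.04,0,0,0,-1],[0,0,0.08,0,0,0,-1],[0,0,0.12,0,0,0,-1],[0,0,0.16,0,0,0,-1],[0,0,0.2,0,0,0,-1],[0,0,0.24,0,0,0,-1],[0,0,0.27,0,0,0,-1],[0,0,0.3,0,0,0,-1],[0,0,0.3,0,0,0,-1],[0,0,0.3,0,0,0,-1]]]'
python3 press.py
```

```text
t: 24.85
position: [0.6295, 0.1991, 0.0788]
eef_rot: [-180.0, -15.2, 5.6]
wrist_force: [1.8, 0.4, 6.5]
gripper_width: 0.0003
grasp_force: 2.7
TCP bay [30.5   0.15 36.17] F bay [3.5 0.2 5.8] rot [-180.   -15.2    5.6] 0.0002799830951790163
```

```bash
python3 -m jog '[[[0,0,0.03,0,0,0,-1],[0,0,0.06,0,0,0,-1],[0,0,0.09,0,0,0,-1],[0,0,0.12,0,0,0,-1],[0,0,0.14,0,0,0,-1],[0,0,0.16,0,0,0,-1],[0,0,0.18,0,0,0,-1],[0,0,0.2,0,0,0,-1],[0,0,0.2,0,0,0,-1],[0,0,0.2,0,0,0,-1]]]'
python3 press.py
```

```text
t: 25.85
position: [0.6287, 0.1988, 0.0766]
eef_rot: [179.9, -15.0, 5.7]
wrist_force: [-6.1, -1.1, 12.7]
gripper_width: 0.0005
grasp_force: 6.9
TCP bay [29.13 -0.07 34.25] F bay [-2.7 -0.5 13.9] rot [179.9 -15.    5.7] 0.0004503037007678421
```

```bash
python3 -m jog '[[[0,0,0.02,0,0,0,-1],[0,0,0.04,0,0,0,-1],[0,0,0.06,0,0,0,-1],[0,0,0.08,0,0,0,-1],[0,0,0.1,0,0,0,-1],[0,0,0.1,0,0,0,-1],[0,0,0.1,0,0,0,-1],[0,0,0.1,0,0,0,-1],[0,0,0.1,0,0,0,-1],[0,0,0.1,0,0,0,-1]]]'
python3 press.py
```

```text
t: 26.85
position: [0.6288, 0.1989, 0.0766]
eef_rot: [179.9, -15.0, 5.7]
wrist_force: [-12.6, -4.5, 23.0]
gripper_width: 0.0002
grasp_force: 12.8
TCP bay [29.2  -0.05 34.16] F bay [-6.6 -3.3 25.5] rot [179.9 -15.    5.7] 0.00020024052620436103
```

```bash
python3 -m jog '[[[0,0,-0.3,0,0,0,-1],[0,0,-1,0,0,0,-1],[0,0,-3,0,0,0,-1],[0,0,-6,0,0,0,-1],[0,0,-10,0,0,0,-1],[0,0,-14,0,0,0,-1],[0,0,-18,0,0,0,-1],[0,0,-18,0,0,0,-1],[0,0,-18,0,0,0,-1],[0,0,-18,0,0,0,-1]]]'
python3 - <<'E'
from h import *
from fit import pack
from bay import *
s=snap('scene','scene9')
P=B.inv().apply(pts(s).reshape(-1,3)-O)
m=(abs(P[:,1])<.026)&(P[:,0]>-.072)&(P[:,0]<.045)&(P[:,2]>.012)&(P[:,2]<.06); q=P[m]
def tp(v): return R.from_euler('y',v[2]).apply(q-[v[0],-.001,v[1]])
o=least_squares(lambda v: pack(tp(v)),[-.010,.001,.0],loss='cauchy',f_scale=.002,x_scale=[.01,.01,.05],diff_step=1e-4); print(len(q),o.x[:2]*1000,np.degrees(o.x[2]),np.median(abs(o.fun)))
b=s['image'][180:285,165:285,::-1]; cv2.imwrite('pics/cg.png',cv2.resize(b,None,fx=5.6,fy=5.6,interpolation=2))
E
```

```text
t: 27.85
position: [0.5823, 0.1939, 0.2475]
eef_rot: [180.0, -14.9, 5.6]
wrist_force: [0.7, 0.1, -0.2]
gripper_width: 0.0005
grasp_force: 0.0
657 [-10.15766797   2.10016593] -0.35770240798757247 0.0010905042809107555
```

View pics/cg.png

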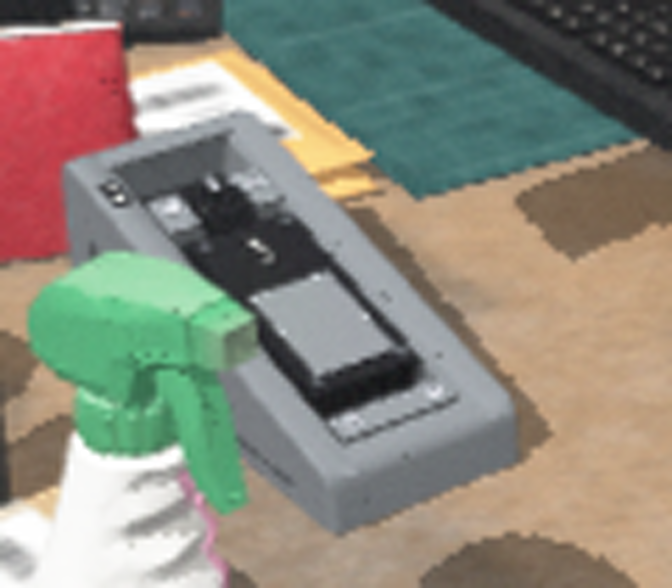

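```bash
python3 -c "
from workcell import bot
print(bot.hand_in())"
```

```text
the job is handed in; nothing more can be done
None
```

The long pack is on charge: its tongue is hooked under the lip, the tail was pressed down with up to about 25 N, and after I let go the last image shows it flush in the bay (within 0.4° of flat) and staying there by itself. The catch's own position can't be read, so I judge that it snapped from that. I never touched the short pack, tape measure or box cutter, and the job was handed in at about 28 s.

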